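# Measure a fired test bar on the bench length gauge

## Robot

A 6-joint arm with a two-finger parallel gripper is mounted at the origin on a cart in front of the work surface, level with it; the furniture and walls round the work are solid. World frame = base frame: x ahead of the robot, y to its left, z up, the work surface at z = 0. Lengths are in m, angles in rad, forces in N, time in s.
With the tool pointing down it reaches from about 0.35 to 0.8 m from the base axis. Payload 7.3 kg.
Tool frame: the origin (TCP) lies midway between the tips of the shut fingers; the grasp point (between the pads) lies 19 mm behind it; z points along the fingers, y is the line along which they close (so a half turn about z gives the same grasp; the last joint's range is limited). The gripper opens to 85 mm and grips with 20 to 120 N. Pads are 22 mm wide; open, the fingers measure 114 mm over their backs; the gripper's body (76 mm by 85 mm) begins 54 mm behind the grasp point. The pads swing forward as they close: fully open they stand 13 mm farther back than shut.
Start: joints at [-1.444, 0.342, 1.524, -0, 1.275, -0.146], TCP at [0.141, -0.506, 0.231] pointing down, gripper open.
Joint ranges: [-2.53, 2.53], [-0.77, 2.02], [0.04, 2.7], [-1, 4.14], [0.28, 2.66], [-3.11, 3.11]. Speed limits (rad/s): [2.57, 2.57, 3.14, 3.14, 3.14, 3.14].

## Interface

Orientations are given as [roll, pitch, yaw] about the fixed x, y, z axes, in that order (R = Rz(yaw) Ry(pitch) Rx(roll)).
In Python, from cell import readout, viewer, workorder gives the robot as it stands. The module is installed in compiled form; this text tells all that it offers.
- The arm moves only by the shell command python3 -m inch 'ROWS' [OPENING]. ROWS is a JSON object of lists of equal length, an entry for each row: "dp": the shift along the tool's x, y, z each as a share of 30 mm, from -1 to 1, a list of three; "rot": the turn, a rotation vector about the tool's x, y, z each as a share of 6 degrees, from -1 to 1, a list of three. In form: {"dp": [[dx, dy, dz], ...], "rot": [[ax, ay, az], ...]}. A call has 1 to 12 rows; each row shifts and turns the commanded pose from where the row before left it, along the tool's axes as they then stand; what a row does not reach is not made up. A row lasts 1/10 s, in which the tool goes at most 50 mm and 8.59 degrees, less where a joint would pass 70% of its speed; a pose out of reach is approached as far as the arm can. A call with a number of a shift or a turn outside -1 to 1 is refused whole. A call with a gripper value outside its range is refused whole. OPENING is the closure, from -1 (fully open) to 1 (shut), set as the call begins (- or left out, the last holds). The fingers move at their own pace and stop on an object; the grip force is fixed at half the most. Time passes only in rows, so rows that do not move let the fingers close. It gives the time, the measured TCP pose, the force, the opening and the grip force at its end, in the units of the state.
- readout.get_state(): the state, without advancing time (a new reading comes with each control period).
- viewer.camera(name): name is "scene" or "top" or "wrist"; returns a dict with "pixels" (480x640x3 uint8, red, green, blue), "z_map" (480x640 float32, m along the optical axis (not along the pixel's ray), 0 where there is no reading), "camera_matrix" (3x3 intrinsics, pixels), "extrinsics" (4x4, takes a point from world to camera coordinates). Camera axes: x right, y up, looking along -z (the intrinsics and any distortion apply to the point x, -y, -z); pixel columns grow to the right and rows downward; lengths in m; the calibration is good to about 2 mm. A picture is of the moment at which its call begins.
- workorder.hand_in(): hands the job in; it is judged then, once.
The state is a dict: "time": time; "qpos": joint angles; "joint_vel": joint speeds; "tau": joint torques, N m; "tcp_pos": TCP position; "eef_rot": TCP orientation; "wrist_force": force on the tool from outside, world axes, zero at the start; "moment": the same for the moment, N m; "opening": finger opening in m; "grip_force": force on a finger pad.
Only numpy, scipy, OpenCV 4.12 (cv2) and the standard library are available. Lean on these libraries where they do the work, as an engineer would, in place of code of your own. Each camera call takes 0.05 s, during which the arm holds its last target. There are 200 camera calls.

## Task

Measure the terracotta test bar on the sloping length gauge: slide the gauge's jaw open by its red grip, lay the bar on its broad face in the lane, along the ledge, and slide the jaw back until the bar sits snug between jaw and anvil with no gap at either end. Close it by feel, without forcing, leave the bar in the gauge to be read, and leave everything else on the table where it is.

Things in the scene. Friction and masses are not known exactly. Their poses are not given: they have to be found in the camera images.
- gauge_bed: sloping bed of the fixed grey length gauge, 140 x 200 mm, inclined 0.40 rad (23 degrees), low edge towards the robot. Origin on its surface, 32 mm above the table, in the lane's low corner at the anvil. x uphill across the lane, y along the lane away from the anvil, z out of the bed (leans to the robot). The lane is clear for x 0 to 83 mm (flat scale at 62 to 78)
- lane_corner (a point): the bed's origin again: here the anvil's face (at bed y = 0; steel block, x 0 to 58 mm, 26 mm high) meets the ledge, an 8 mm high strip along the low side of the lane (x -8 to 0), left out for y 20 to 76 mm so that a finger has room beside a bar. The jaw's guide rod runs at x = 98 mm, 18 mm high
- gauge_jaw (a joint): sliding jaw; value = clear distance in m between anvil face and jaw face, 0 to 0.148, grows along the bed's +y; stays where it is left (friction about 3 N). Its arm crosses the lane (x 2 to 88 mm, 22 mm high, about 14 mm thick along y)
- jaw_grip (a point): point in the middle of the jaw's red grip fin, 14 mm below its top: fin 14 mm thick along the lane (bed y), 30 mm wide (bed x), 23 to 56 mm above the bed; the point lies at bed x = 98 mm, y = jaw opening + 15 mm, z = 42 mm
- bar_red: terracotta (orange-red) fired test bar, loose, 28 x 96 x 24 mm, 0.12 kg; origin in the middle of its underside, y along its 96 mm length, z up. It lies on its broad 28 mm face, scribed lines upward, on the ware board, 12 mm above the table, one of three bars
- bar_white: white test bar, 28 x 92 x 24 mm, bystander, same frame
- bar_grey: dark grey test bar, 28 x 100 x 24 mm, bystander, same frame
- ware_board: fixed plywood board 150 x 270 x 12 mm that carries the three bars; origin under its centre
- pencil: loose pencil lying on the table, bystander, 126 mm long
- stamp: white plaster stamp standing on the table, bystander, 31 x 31 x 53 mm
- cone_plug: brown cone plug standing on the table, bystander, 23 mm wide, 28 mm high
- jaw_pad (a point): middle of the face of the black rubber pad on the jaw arm that meets the bar (46 mm wide across the lane, 20 mm high)
- pinch_pot: small brown clay pot standing on the table, bystander, 72 mm wide, 64 mm high
Not all that is in view belongs to the job. Of the things that look like the bar_red, the largest one is meant.

How it is judged:
By the outcome, as a careful person would: the job done as asked, in the order asked, and still so for the second after the job is handed in, with the robot touching nothing.
It also fails if it takes over 54 s, if anything falls off the work surface, if the arm or the gripper's body presses on something with over 40 N, if the wrist force passes 120 N, or if a joint passes its speed limit or range.

## Working session

There is one attempt and no reset: what is moved stays moved. The work goes in short steps, Python scripts to look and compute and a shell command to move; the robot and the scene stay as the last step left them, time stands still between calls to the robot, and variables do not carry over. Pictures are saved under pics/ and viewed, at most 10 in all, crops included, and the job is handed in when it is done.

```bash
mkdir -p pics; cat > h.py <<'E'
import numpy as np, cv2
from cell import readout, viewer, workorder
from scipy.spatial.transform import Rotation as R
def snap(n,f=None):
    c=viewer.camera(n)
    if f: cv2.imwrite('pics/'+f,c['pixels'][:,:,::-1]); np.savez('pics/'+f+'.npz',**c)
    return c
def world(c,u,v,z=None,w=2):
    K=c['camera_matrix'];T=np.linalg.inv(c['extrinsics'])
    r=np.array([(u-K[0,2])/K[0,0],-(v-K[1,2])/K[1,1],-1.])
    if z is None:
        p=c['z_map'][int(v)-w:int(v)+w+1,int(u)-w:int(u)+w+1];d=np.median(p[p>0])
        return T[:3,:3]@(r*d)+T[:3,3]
    D=T[:3,:3]@r;o=T[:3,3];return o+D*(z-o[2])/D[2]
def pix(c,p):
    q=c['extrinsics']@np.append(p,1);K=c['camera_matrix']
    return K[0,0]*q[0]/-q[2]+K[0,2],K[1,1]*-q[1]/-q[2]+K[1,2]
E
python3 - <<'E'
from h import *
np.set_printoptions(precision=4,suppress=True)
for n in('top','scene'):
    c=snap(n,n+'1.png'); print(n,c['camera_matrix'],c['extrinsics'])
print(readout.get_state())
E
```

```text
top [[507.4312   0.     310.2813]
 [  0.     507.4312 239.8548]
 [  0.       0.       1.    ]] [[ 0.0105 -0.9999  0.0023  0.1303]
 [ 0.9868  0.0107  0.1616 -0.5337]
 [-0.1616  0.0006  0.9869 -1.1268]
 [ 0.      0.      0.      1.    ]]
scene [[469.3088   0.     323.3362]
 [  0.     469.3088 243.0129]
 [  0.       0.       1.    ]] [[-0.566  -0.8244  0.0068  0.3754]
 [ 0.6476 -0.4395  0.6225 -0.3435]
 [-0.5101  0.3567  0.7826 -0.9382]
 [ 0.      0.      0.      1.    ]]
{'time': 0.1, 'qpos': array([-1.444 ,  0.3427,  1.5249,  0.    ,  1.2754, -0.146 ]), 'joint_vel': array([-0.0024, -0.002 , -0.0023,  0.0005,  0.0007, -0.    ]), 'tau': array([  0.0036, -43.4445, -24.6491,   0.    ,   0.0047,  -0.    ]), 'tcp_pos': array([ 0.1414, -0.5052,  0.2307]), 'eef_rot': array([-3.1402, -0.0002,  0.2728]), 'wrist_force': array([ 0.2677, -0.3401, -0.0113]), 'moment': array([0.0412, 0.0062, 0.0688]), 'grip_force': 0.0, 'opening': 0.08576840841676074}
```

View pics/top1.png

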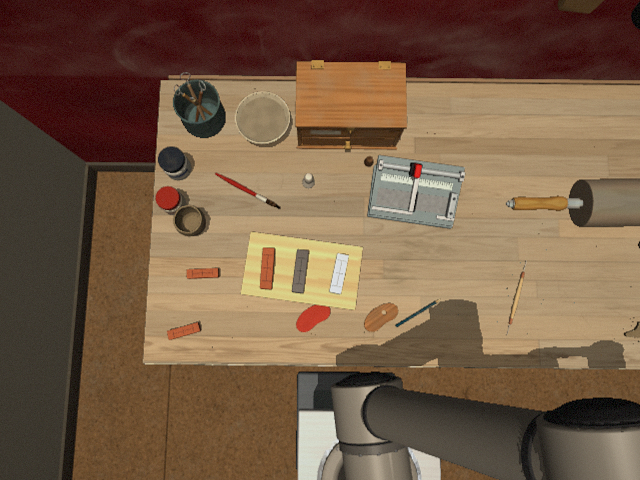

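View pics/scene1.png

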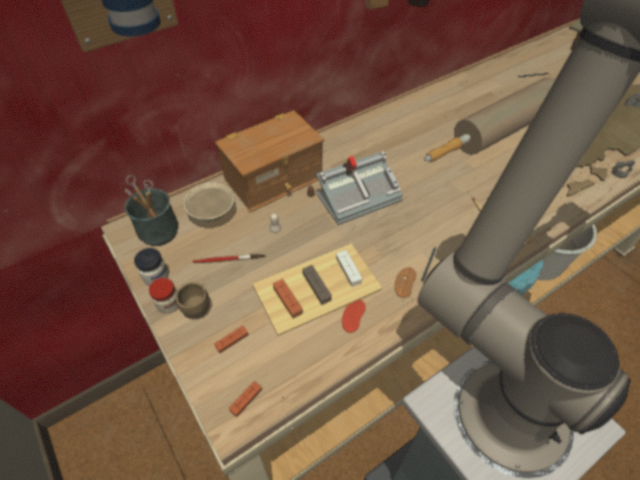

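Top view: the terracotta candidates are at (267,268) on the board, (203,273) and (184,330) on the table. The one on the board beside the grey and white bars fits, as it is the largest and lies on the ware board. The gauge is at about (416,190), with its red grip at (416,170) and the anvil on the right at about (452,207). I'll confirm in enlarged crops.

```bash
python3 - <<'E'
from h import *
a=cv2.imread('pics/top1.png')
x=cv2.resize(a[225:345,160:370],None,fx=3.8,fy=3.8,interpolation=cv2.INTER_CUBIC)
y=cv2.resize(a[145:235,360:475],None,fx=6.5,fy=6.5,interpolation=cv2.INTER_CUBIC)
cv2.imwrite('pics/c_bar.png',x);cv2.imwrite('pics/c_g.png',y)
E
```

```text
(no output)
```

View pics/c_bar.png

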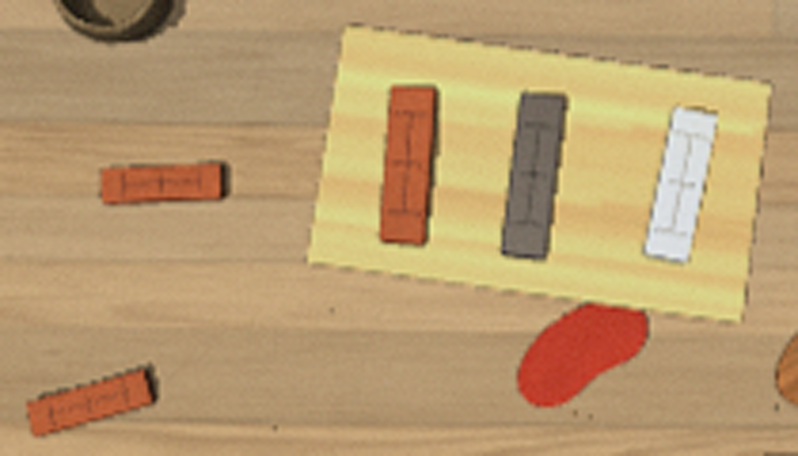

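View pics/c_g.png

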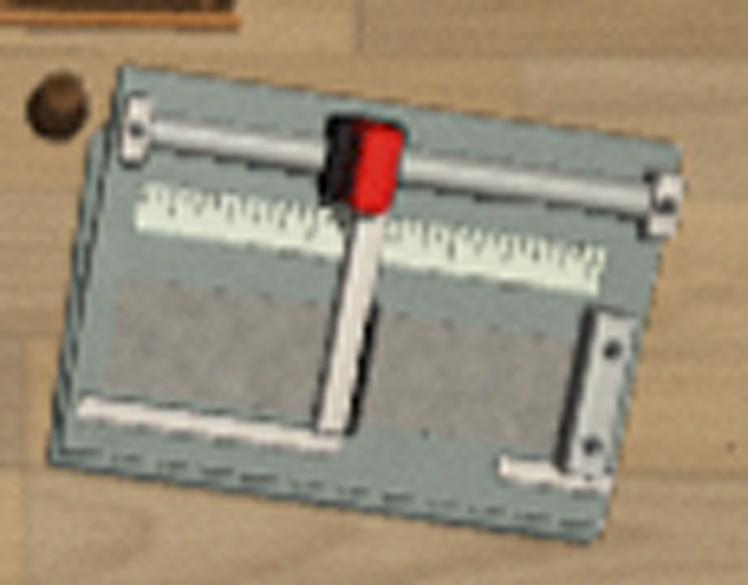

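The crop confirms the board's terracotta bar is the largest: crop (391,86)-(426,245), about 157 px against about 120 px for the two decoys. In the gauge crop, the anvil face's top edge runs (598,312)-(572,470). The ledge gap runs from (500,458) to (340,448), and the jaw is at mid lane with its fin top at about (380,165).

```bash
cat >> h.py <<'E'
def bedR(yaw): return R.from_euler('z',yaw).as_matrix()@R.from_euler('y',-0.4).as_matrix()
E
python3 - <<'E'
from h import *
from scipy.optimize import least_squares
np.set_printoptions(precision=4,suppress=True)
c=dict(np.load('pics/top1.png.npz'))
print('bar')
P=[world(c,160+(x+.5)/3.8-.5,225+(y+.5)/3.8-.5,.036) for x,y in[(391,86),(437,88),(426,245),(380,241)]]
P=np.array(P);print(P,P.mean(0)); d=P[0]+P[1]-P[2]-P[3];print('yaw of length from x',np.arctan2(d[1],d[0]),np.linalg.norm(d)/2)
print('depth top z',world(c,267.5,268))
m=lambda j:[((58,0,26),(598,312)),((0,0,26),(572,470)),((0,20,8),(500,458)),((-8,20,8),(500,478)),((-8,76,8),(340,448)),
 ((2,j,22),(350,432)),((2,j+14,22),(318,432)),((113,j+8,56),(405,125)),((113,j+22,56),(362,120)),((83,j+8,56),(388,213)),((83,j+22,56),(352,212))]
def f(p):
    r=[]
    for b,(x,y) in m(p[3]*1000):
        u=pix(c,np.array([p[0],p[1],.032])+bedR(p[2])@(np.array(b)/1000))
        r+=[u[0]-(360+(x+.5)/6.5-.5),u[1]-(145+(y+.5)/6.5-.5)]
    return r
s=least_squares(f,[.6,-.15,0,.08],loss='soft_l1');print(s.x,np.array(f(s.x)).reshape(-1,2))
o=np.array([s.x[0],s.x[1],.032]);B=bedR(s.x[2])
for px in[(250,340),(500,360),(200,215),(450,300),(608,390),(340,330),(380,160)]:
    print(px,(B.T@(world(c,360+px[0]/6.5,145+px[1]/6.5,w=1)-o))*1000)
E
```

```text
bar
[[0.5149 0.2463 0.036 ]
 [0.514  0.2183 0.036 ]
 [0.4186 0.2228 0.036 ]
 [0.4207 0.2505 0.036 ]] [0.4671 0.2345 0.036 ]
yaw of length from x -0.045967348328430364 0.09493097977163821
depth top z [0.4669 0.2337 0.0361]
[ 0.5965 -0.1788 -0.1363  0.0758] [[ 0.3822 -0.2435]
 [-0.7073  0.2808]
 [ 0.2504 -0.5538]
 [-0.4156 -0.2982]
 [ 0.4014  0.877 ]
 [ 0.5934  0.2395]
 [-0.5071 -0.6304]
 [ 0.0533  0.299 ]
 [ 0.3229  0.1648]
 [ 0.1162  0.3231]
 [-0.6502 -0.4244]]
(250, 340) [ 26.1556 113.9023   1.382 ]
(500, 360) [31.5827 24.1383 -0.6902]
(200, 215) [ 67.6463 139.0037  -1.2115]
(450, 300) [50.5198 46.1315  0.9093]
(608, 390) [29.8593 -9.4802 25.316 ]
(340, 330) [37.0672 86.3989 23.1261]
(380, 160) [100.1066  89.0446  55.9239]
```

```bash
cat >> h.py <<'E'
np.set_printoptions(precision=3,suppress=True)
O=np.array([.5965,-.1788,.032]);YAW=-.136;B=bedR(YAW);X=R.from_euler('x',np.pi).as_matrix()
def bed(*mm): return O+B@(np.array(mm)/1000)
def plan(p,Rt,R0=None,p0=None):
    s=readout.get_state();R0=R.from_euler('xyz',s['eef_rot']).as_matrix() if R0 is None else R0
    p0=s['tcp_pos'] if p0 is None else p0
    v=R.from_matrix(R0.T@Rt).as_rotvec()
    print('t',s['time'],'rot6deg',np.degrees(v)/6,'dp after rot',Rt.T@(p-p0)/.03,'dp before',R0.T@(p-p0)/.03,'F',s['wrist_force'],'target',p)
def st():
    s=readout.get_state();print({k:np.round(s[k],4) for k in('time','qpos','tcp_pos','eef_rot','wrist_force','opening','grip_force')},'bed',B.T@(s['tcp_pos']-O)*1000)
RF=B@X                                   # fin: tool y = -bed y
RP=B@R.from_euler('z',np.pi/2).as_matrix()@X  # place: tool y along bed x
RB=R.from_euler('z',-.046).as_matrix()@X # bar pick
E
python3 -c "
from h import *
plan(bed(98,91,100),RF)
print(RP,bed(98,91,30))"
```

```text
t 0.1 rot6deg [-0.794  3.767  3.848] dp after rot [ 13.172 -15.871   8.045] dp before [20.315 -8.492  2.297] F [ 0.268 -0.34  -0.011] target [ 0.66  -0.096  0.162]
[[ 0.136  0.913  0.386]
 [ 0.991 -0.125 -0.053]
 [ 0.     0.389 -0.921]] [ 0.687 -0.099  0.098]
```

```bash
python3 -m inch '{"dp":[[0,0,0],[0,0,0],[0,0,0],[0,0,0],[0.82,-0.99,0.5],[0.82,-0.99,0.5],[0.82,-0.99,0.5],[0.82,-0.99,0.5],[0.82,-0.99,0.5],[0.82,-0.99,0.5],[0.82,-0.99,0.5],[0.82,-0.99,0.5]],"rot":[[-0.2,0.94,0.96],[-0.2,0.94,0.96],[-0.2,0.94,0.96],[-0.2,0.94,0.96],[0,0,0],[0,0,0],[0,0,0],[0,0,0],[0,0,0],[0,0,0],[0,0,0],[0,0,0]]}' 0
python3 -c "
from h import *
plan(bed(98,91,100),RF);st()"
```

```text
time: 1.3
tcp_pos: [0.4004, -0.2996, 0.1966]
eef_rot: [3.139, -0.4, -0.135]
wrist_force: [-0.0, -0.8, -0.1]
opening: 0.0431
grip_force: 0.0
t 1.3 rot6deg [0.017 0.002 0.012] dp after rot [ 6.593 -7.91   4.029] dp before [ 6.604 -7.909  4.014] F [-0.006 -0.777 -0.09 ] target [ 0.66  -0.096  0.162]
{'time': np.float64(1.3), 'qpos': array([-0.984,  0.177,  1.937,  0.418,  0.799,  0.463]), 'tcp_pos': array([ 0.4  , -0.3  ,  0.197]), 'eef_rot': array([ 3.139, -0.4  , -0.135]), 'wrist_force': array([-0.006, -0.777, -0.09 ]), 'opening': np.float64(0.0431), 'grip_force': np.float64(0.0)} bed [ -99.789 -146.309  220.875]
```

```bash
python3 -m inch '{"dp":[[0.82,-0.99,0.5],[0.82,-0.99,0.5],[0.82,-0.99,0.5],[0.82,-0.99,0.5],[0.82,-0.99,0.5],[0.82,-0.99,0.5],[0.82,-0.99,0.5],[0.82,-0.99,0.5],[0,0,0],[0,0,0]],"rot":[[0,0,0],[0,0,0],[0,0,0],[0,0,0],[0,0,0],[0,0,0],[0,0,0],[0,0,0],[0,0,0],[0,0,0]]}'
python3 - <<'E'
from h import *
c=snap('wrist','w1.png');plan(bed(98,91,30),RF);st()
for b in[(98,91,56),(0,0,0),(0,20,8),(0,76,8)]: print(b,pix(c,bed(*b)))
E
```

```text
time: 2.3
tcp_pos: [0.6571, -0.0954, 0.1612]
eef_rot: [3.139, -0.398, -0.132]
wrist_force: [0.1, -0.1, -0.0]
opening: 0.0425
grip_force: 0.0
t 2.35 rot6deg [0.016 0.018 0.02 ] dp after rot [ 0.099 -0.036  2.35 ] dp before [ 0.103 -0.04   2.35 ] F [ 0.141 -0.535 -0.391] target [ 0.687 -0.099  0.098]
{'time': np.float64(2.35), 'qpos': array([-0.288,  0.466,  1.611,  0.092,  0.673,  1.356]), 'tcp_pos': array([ 0.657, -0.096,  0.162]), 'eef_rot': array([ 3.139, -0.398, -0.134]), 'wrist_force': array([ 0.141, -0.535, -0.391]), 'opening': np.float64(0.0428), 'grip_force': np.float64(0.0)} bed [ 95.031  89.912 100.504]
(98, 91, 56) (np.float64(313.9942266352971), np.float64(261.512569469834))
(0, 0, 0) (np.float64(424.5421036431517), np.float64(350.6062189769059))
(0, 20, 8) (np.float64(402.61054593946955), np.float64(356.5151931045039))
(0, 76, 8) (np.float64(332.4677205688002), np.float64(356.3694453707112))
```

View pics/w1.png

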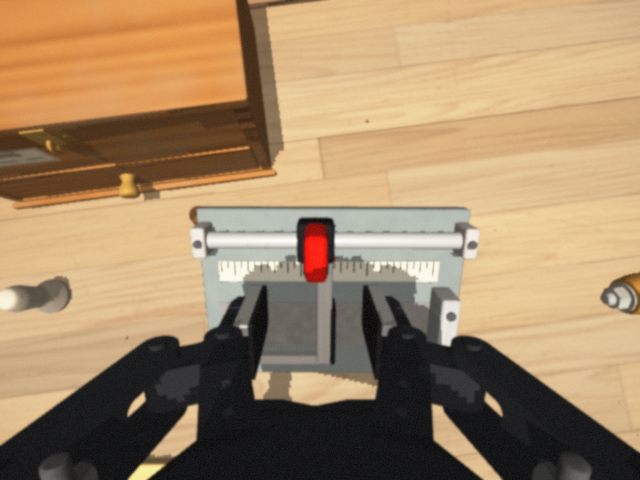

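The wrist view shows the red fin centred between the fingers at (316,253), within about 2 px of the prediction. The ledge at row ~358 also agrees. Next I descend and grip.

```bash
python3 -m inch '{"dp":[[0.1,-0.05,0.6],[0,0,0.6],[0,0,0.6],[0,0,0.55],[0,0,0]],"rot":[[0,0,0],[0,0,0],[0,0,0],[0,0,0],[0,0,0]]}'
python3 -m inch '{"dp":[[0,0,0],[0,0,0],[0,0,0],[0,0,0],[0,0,0]],"rot":[[0,0,0],[0,0,0],[0,0,0],[0,0,0],[0,0,0]]}' 0.9
python3 -c "
from h import *
st()"
```

```text
time: 2.85
tcp_pos: [0.6861, -0.1, 0.0961]
eef_rot: [3.14, -0.396, -0.136]
wrist_force: [0.5, 0.3, -0.7]
opening: 0.0427
grip_force: 0.0
time: 3.35
tcp_pos: [0.6876, -0.0995, 0.0998]
eef_rot: [3.139, -0.401, -0.134]
wrist_force: [-5.3, -1.6, 6.9]
opening: 0.0129
grip_force: 60.8
{'time': np.float64(3.35), 'qpos': array([-0.278,  0.591,  1.587,  0.099,  0.568,  1.355]), 'tcp_pos': array([ 0.688, -0.1  ,  0.1  ]), 'eef_rot': array([ 3.139, -0.401, -0.134]), 'wrist_force': array([-5.302, -1.578,  6.881]), 'opening': np.float64(0.0129), 'grip_force': np.float64(60.8199)} bed [99.617 90.959 31.457]
```

```bash
python3 -m inch '{"dp":[[0,-0.15,0],[0,-0.2,0],[0,-0.2,0],[0,-0.2,0],[0,-0.2,0],[0,-0.2,0],[0,-0.2,0],[0,-0.2,0],[0,-0.2,0],[0,-0.15,0],[0,0,0]],"rot":[[0,0,0],[0,0,0],[0,0,0],[0,0,0],[0,0,0],[0,0,0],[0,0,0],[0,0,0],[0,0,0],[0,0,0],[0,0,0]]}'
python3 -c "
from h import *
st()"
```

```text
time: 4.45
tcp_pos: [0.6954, -0.0419, 0.0997]
eef_rot: [3.139, -0.401, -0.134]
wrist_force: [-4.2, 1.7, 7.5]
opening: 0.0127
grip_force: 61.1
{'time': np.float64(4.45), 'qpos': array([-0.177,  0.595,  1.58 ,  0.027,  0.566,  1.509]), 'tcp_pos': array([ 0.695, -0.042,  0.1  ]), 'eef_rot': array([ 3.139, -0.401, -0.134]), 'wrist_force': array([-4.168,  1.719,  7.484]), 'opening': np.float64(0.0127), 'grip_force': np.float64(61.1016)} bed [ 99.544 149.038  31.447]
```

```bash
python3 -m inch '{"dp":[[0,0,0],[0,0,0],[0,0,0],[0,0,0],[0,0,-0.5],[0,0,-1],[0,0,-1],[0,0,-1],[0,0,0]],"rot":[[0,0,0],[0,0,0],[0,0,0],[0,0,0],[0,0,0],[0,0,0],[0,0,0],[0,0,0],[0,0,0]]}' -0.2
python3 -c "
from h import *
st();plan(np.array([.467,.234,.11]),RB)"
```

```text
time: 5.35
tcp_pos: [0.6556, -0.037, 0.2012]
eef_rot: [3.139, -0.408, -0.134]
wrist_force: [0.7, -0.1, 0.6]
opening: 0.0513
grip_force: 0.0
{'time': np.float64(5.35), 'qpos': array([-0.18 ,  0.407,  1.588,  0.023,  0.738,  1.511]), 'tcp_pos': array([ 0.656, -0.037,  0.201]), 'eef_rot': array([ 3.139, -0.408, -0.134]), 'wrist_force': array([ 0.661, -0.067,  0.583]), 'opening': np.float64(0.0513), 'grip_force': np.float64(0.0)} bed [102.15  148.536 140.54 ]
t 5.35 rot6deg [ 0.199 -3.896 -0.834] dp after rot [-6.696 -8.734  3.041] dp before [-8.034 -8.111 -0.187] F [ 0.661 -0.067  0.583] target [0.467 0.234 0.11 ]
```

```bash
python3 -m inch '{"dp":[[0,0,0],[0,0,0],[0,0,0],[0,0,0],[-0.84,-0.99,0.2],[-0.84,-0.99,0.2],[-0.84,-0.99,0.3],[-0.84,-0.99,0.4],[-0.84,-0.99,0.4],[-0.84,-0.99,0.4],[-0.84,-0.99,0.4],[-0.8,-0.99,0.4]],"rot":[[0.05,-0.97,-0.21],[0.05,-0.97,-0.21],[0.05,-0.97,-0.21],[0.05,-0.97,-0.21],[0,0,0],[0,0,0],[0,0,0],[0,0,0],[0,0,0],[0,0,0],[0,0,0],[0,0,0]]}'
python3 -m inch '{"dp":[[0,-0.8,0.35],[0,0,0],[0,0,0]],"rot":[[0,0,0],[0,0,0],[0,0,0]]}'
python3 - <<'E'
from h import *
c=snap('wrist','w2.png');st();plan(np.array([.467,.234,.0145]),RB)
m=cv2.inRange(cv2.cvtColor(c['pixels'],cv2.COLOR_RGB2HSV),(0,120,90),(14,255,255))
n,l,s,ce=cv2.connectedComponentsWithStats(m)
for i in range(1,n):
    if s[i,4]>800:
        cnt=cv2.findContours((l==i).astype('u1'),0,2)[0][0];q=cv2.boxPoints(cv2.minAreaRect(cnt))
        print(s[i],world(c,*ce[i],z=.036)); print(np.array([world(c,*k,z=.036) for k in q]))
E
```

```text
time: 6.55
tcp_pos: [0.4635, 0.2107, 0.1156]
eef_rot: [-3.14, 0.007, -0.046]
wrist_force: [0.8, 0.2, -0.3]
opening: 0.0516
grip_force: 0.0
time: 6.85
tcp_pos: [0.4656, 0.2338, 0.1053]
eef_rot: [-3.141, 0.007, -0.044]
wrist_force: [0.4, -0.3, 0.6]
opening: 0.0511
grip_force: 0.0
{'time': np.float64(6.9), 'qpos': array([0.315, 0.475, 1.701, 0.004, 0.972, 1.929]), 'tcp_pos': array([0.466, 0.233, 0.105]), 'eef_rot': array([-3.141,  0.006, -0.045]), 'wrist_force': array([ 0.823, -0.344, -0.132]), 'opening': np.float64(0.0512), 'grip_force': np.float64(0.0)} bed [-141.881  390.561  139.829]
t 6.9 rot6deg [-0.008  0.062  0.006] dp after rot [ 0.031 -0.026  3.035] dp before [ 0.051 -0.024  3.034] F [ 0.823 -0.344 -0.132] target [0.467 0.234 0.015]
[ 289  169   45  143 5904] [0.474 0.235 0.036]
[[0.423 0.253 0.036]
 [0.519 0.247 0.036]
 [0.518 0.22  0.036]
 [0.422 0.223 0.036]]
[  47  239  112   43 3312] [0.465 0.374 0.036]
[[0.476 0.409 0.036]
 [0.48  0.335 0.036]
 [0.456 0.337 0.036]
 [0.452 0.413 0.036]]
[ 588  322   52   62 2146] [0.376 0.019 0.036]
[[ 0.375  0.047  0.036]
 [ 0.406  0.011  0.036]
 [ 0.376 -0.012  0.036]
 [ 0.343  0.024  0.036]]
```

View pics/w2.png

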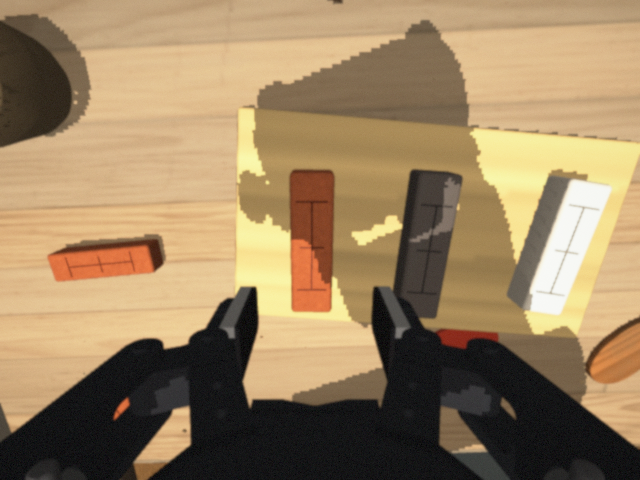

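The wrist view shows the bar between the fingers (centre about (312,240)), with the grey bar clear to the right. Next I descend and grip.

```bash
python3 -m inch '{"dp":[[0.1,-0.05,0.7],[0,0,0.7],[0,0,0.7],[0,0,0.5],[0,0,0.4],[0,0,0]],"rot":[[0,0.06,0],[0,0,0],[0,0,0],[0,0,0],[0,0,0],[0,0,0]]}'
python3 -m inch '{"dp":[[0,0,0],[0,0,0],[0,0,0],[0,0,0]],"rot":[[0,0,0],[0,0,0],[0,0,0],[0,0,0]]}' 0.8
python3 -c "
from h import *
st()"
```

```text
time: 7.5
tcp_pos: [0.4683, 0.234, 0.0143]
eef_rot: [-3.141, 0.003, -0.047]
wrist_force: [-0.7, 0.6, -0.5]
opening: 0.0512
grip_force: 0.0
time: 7.9
tcp_pos: [0.4695, 0.2352, 0.0164]
eef_rot: [-3.14, -0.002, -0.045]
wrist_force: [-0.4, -1.3, 6.1]
opening: 0.0271
grip_force: 60.0
{'time': np.float64(7.9), 'qpos': array([0.318, 0.613, 1.769, 0.001, 0.758, 1.933]), 'tcp_pos': array([0.469, 0.235, 0.016]), 'eef_rot': array([-3.14 , -0.002, -0.045]), 'wrist_force': array([-0.444, -1.346,  6.056]), 'opening': np.float64(0.0271), 'grip_force': np.float64(59.9911)} bed [-173.723  392.989   56.461]
```

```bash
python3 -m inch '{"dp":[[0,0,-0.3],[0,0,-0.8],[0,0,-1],[0,0,-1],[0,0,-1],[0,0,-0.9],[0,0,0]],"rot":[[0,0,0],[0,0,0],[0,0,0],[0,0,0],[0,0,0],[0,0,0],[0,0,0]]}'
python3 -c "
from h import *
st();plan(bed(17,52,90),RP)
s=readout.get_state();R0=R.from_euler('xyz',s['eef_rot']).as_matrix()
Rm=R0@R.from_rotvec([0,0,np.radians(-90)]).as_matrix()
plan(bed(17,52,90),RP,R0=Rm)"
```

```text
time: 8.6
tcp_pos: [0.4705, 0.2358, 0.1694]
eef_rot: [-3.138, -0.007, -0.045]
wrist_force: [0.3, -0.7, -1.4]
opening: 0.027
grip_force: 59.2
{'time': np.float64(8.6), 'qpos': array([0.318, 0.398, 1.621, 0.001, 1.115, 1.933]), 'tcp_pos': array([0.47 , 0.236, 0.169]), 'eef_rot': array([-3.138, -0.007, -0.045]), 'wrist_force': array([ 0.266, -0.748, -1.407]), 'opening': np.float64(0.027), 'grip_force': np.float64(59.2281)} bed [-113.235  393.649  197.094]
t 8.6 rot6deg [ -3.076   2.747 -13.944] dp after rot [-11.388   4.341   3.57 ] dp before [ 4.324 11.836  1.581] F [ 0.266 -0.748 -1.407] target [ 0.584 -0.125  0.122]
t 8.6 rot6deg [-3.756 -0.212  0.847] dp after rot [-11.388   4.341   3.57 ] dp before [-11.836   4.324   1.581] F [ 0.266 -0.748 -1.407] target [ 0.584 -0.125  0.122]
```

```bash
python3 -m inch '{"dp":[[0,0,0],[0,0,0],[0,0,0],[0,0,0],[0,0,0],[0,0,0],[0,0,0],[0,0,0],[0,0,0],[0,0,0],[0,0,0],[0,0,0]],"rot":[[-0.205,0.183,-0.93],[-0.205,0.183,-0.93],[-0.205,0.183,-0.93],[-0.205,0.183,-0.93],[-0.205,0.183,-0.93],[-0.205,0.183,-0.93],[-0.205,0.183,-0.93],[-0.205,0.183,-0.93],[-0.205,0.183,-0.93],[-0.205,0.183,-0.93],[-0.205,0.183,-0.93],[-0.205,0.183,-0.93]]}'
python3 -m inch '{"dp":[[0,0,0],[0,0,0],[0,0,0],[0,0,0]],"rot":[[-0.205,0.183,-0.93],[-0.205,0.183,-0.93],[-0.205,0.183,-0.93],[0,0,0]]}'
python3 -c "
from h import *
st();plan(bed(17,52,90),RP)"
```

```text
time: 9.8
tcp_pos: [0.4678, 0.2348, 0.1643]
eef_rot: [2.82, -0.043, 1.146]
wrist_force: [0.6, 0.0, 0.3]
opening: 0.0268
grip_force: 59.2
time: 10.2
tcp_pos: [0.4673, 0.2344, 0.1641]
eef_rot: [2.751, 0.005, 1.436]
wrist_force: [-0.8, -0.6, -2.0]
opening: 0.0266
grip_force: 59.2
{'time': np.float64(10.2), 'qpos': array([ 0.447,  0.279,  1.902, -0.354,  0.663,  0.828]), 'tcp_pos': array([0.467, 0.234, 0.164]), 'eef_rot': array([2.751, 0.005, 1.436]), 'wrist_force': array([-0.771, -0.562, -1.956]), 'opening': np.float64(0.0266), 'grip_force': np.float64(59.2135)} bed [-118.092  391.868  193.381]
t 10.2 rot6deg [-0.089  0.042  0.031] dp after rot [-11.329   4.503   3.446] dp before [-11.328   4.499   3.454] F [-0.771 -0.562 -1.956] target [ 0.584 -0.125  0.122]
```

```bash
python3 -m inch '{"dp":[[-0.95,0.38,0.29],[-0.95,0.38,0.29],[-0.95,0.38,0.29],[-0.95,0.38,0.29],[-0.95,0.38,0.29],[-0.95,0.38,0.29],[-0.95,0.38,0.29],[-0.95,0.38,0.29],[-0.95,0.38,0.29],[-0.95,0.38,0.29],[-0.95,0.38,0.29],[-0.9,0.33,0.26]],"rot":[[-0.09,0.04,0.03],[0,0,0],[0,0,0],[0,0,0],[0,0,0],[0,0,0],[0,0,0],[0,0,0],[0,0,0],[0,0,0],[0,0,0],[0,0,0]]}'
python3 -m inch '{"dp":[[0,0,0],[0,0,0]],"rot":[[0,0,0],[0,0,0]]}'
python3 - <<'E'
from h import *
c=snap('wrist','w3.png');st();plan(bed(17,52,90),RP)
for b in[(0,0,26),(58,0,26),(0,20,8),(0,76,8)]: print(b,pix(c,bed(*b)))
t=snap('top','t3.png')
E
```

```text
time: 11.4
tcp_pos: [0.5859, -0.1261, 0.1219]
eef_rot: [2.741, -0.003, 1.431]
wrist_force: [0.1, 0.7, -0.4]
opening: 0.0274
grip_force: 59.2
time: 11.6
tcp_pos: [0.5852, -0.1251, 0.1217]
eef_rot: [2.741, -0.003, 1.431]
wrist_force: [0.7, -0.1, -1.2]
opening: 0.0271
grip_force: 59.2
{'time': np.float64(11.65), 'qpos': array([-0.39 ,  0.416,  1.836,  0.206,  0.51 , -0.412]), 'tcp_pos': array([ 0.585, -0.124,  0.122]), 'eef_rot': array([ 2.741, -0.003,  1.432]), 'wrist_force': array([-0.126,  1.026, -1.017]), 'opening': np.float64(0.0267), 'grip_force': np.float64(59.2065)} bed [17.795 52.437 90.036]
t 11.65 rot6deg [ 0.004 -0.015 -0.032] dp after rot [-0.015 -0.027  0.001] dp before [-0.015 -0.026  0.001] F [-0.126  1.026 -1.017] target [ 0.584 -0.125  0.122]
(0, 0, 26) (np.float64(289.0508412499488), np.float64(327.20521092723516))
(58, 0, 26) (np.float64(373.99419962943057), np.float64(326.7672043645276))
(0, 20, 8) (np.float64(290.0901220123797), np.float64(289.20080006219047))
(0, 76, 8) (np.float64(287.9997525759822), np.float64(212.50842792177886))
```

View pics/w3.png

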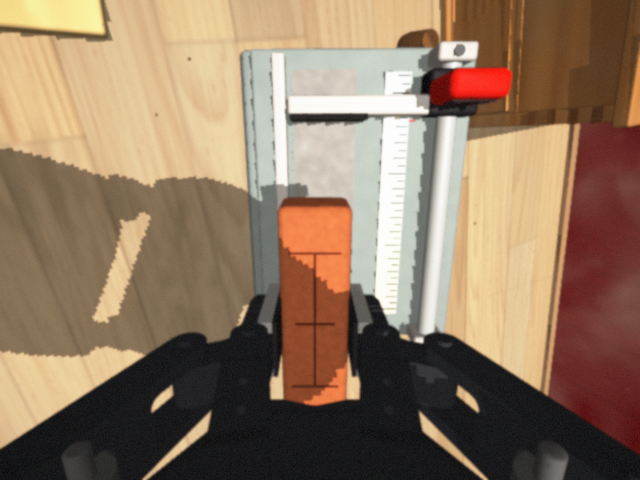

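The wrist view shows the bar held straight along the lane, scribed lines up, with its middle mark at (315,324) and its far end at row ~200. The jaw is open beyond it at row ~105.

```bash
python3 - <<'E'
from h import *
c=dict(np.load('pics/w3.png.npz'))
z=110
for b in[(17.8,52.4,z),(17.8,100.4,z),(3.8,100.4,z),(31.8,100.4,z),(0,76,8),(2,134,22)]: print(b,pix(c,bed(*b)))
for u,v in[(315,324),(315,254),(315,208)]: print(B.T@(world(c,u,v)-O)*1000)
E
```

```text
(17.8, 52.4, 110) (np.float64(315.1669666598282), np.float64(321.5134173462581))
(17.8, 100.4, 110) (np.float64(314.5813069121968), np.float64(204.0074245308932))
(3.8, 100.4, 110) (np.float64(276.17178783051014), np.float64(204.20541401296194))
(31.8, 100.4, 110) (np.float64(352.9907838875687), np.float64(203.80943526586975))
(0, 76, 8) (np.float64(287.9997525759822), np.float64(212.50842792177886))
(2, 134, 22) (np.float64(287.01370602935106), np.float64(119.90068710840045))
[ 17.727  51.614 110.587]
[ 17.864  81.294 110.356]
[ 17.947  98.754 109.14 ]
```

```bash
python3 -m inch '{"dp":[[0,0,0.4],[0,0,0.6],[0,0,0.6],[0,0,0.6],[0,0,0.4],[0,0,0]],"rot":[[0,0,0],[0,0,0],[0,0,0],[0,0,0],[0,0,0],[0,0,0]]}'
python3 -c "
from h import *
st()"
python3 -m inch '{"dp":[[0,0,0.06],[0,0,0.06],[0,0,0]],"rot":[[0,0,0],[0,0,0],[0,0,0]]}'
python3 -c "
from h import *
st()"
```

```text
time: 12.3
tcp_pos: [0.6155, -0.1279, 0.0486]
eef_rot: [2.742, -0.002, 1.435]
wrist_force: [-1.1, 0.1, -0.7]
opening: 0.0263
grip_force: 59.3
{'time': np.float64(12.3), 'qpos': array([-0.374,  0.578,  1.813,  0.26 ,  0.373, -0.461]), 'tcp_pos': array([ 0.616, -0.128,  0.049]), 'eef_rot': array([ 2.742, -0.002,  1.435]), 'wrist_force': array([-1.131,  0.077, -0.699]), 'opening': np.float64(0.0263), 'grip_force': np.float64(59.2592)} bed [17.42  52.995 10.701]
time: 12.6
tcp_pos: [0.6176, -0.1291, 0.0481]
eef_rot: [2.738, -0.001, 1.434]
wrist_force: [1.0, 0.5, -1.2]
opening: 0.0268
grip_force: 59.3
{'time': np.float64(12.6), 'qpos': array([-0.374,  0.581,  1.811,  0.263,  0.368, -0.464]), 'tcp_pos': array([ 0.618, -0.129,  0.048]), 'eef_rot': array([ 2.738, -0.001,  1.434]), 'wrist_force': array([ 0.985,  0.542, -1.216]), 'opening': np.float64(0.0268), 'grip_force': np.float64(59.2585)} bed [19.293 52.103  9.279]
```

```bash
python3 -m inch '{"dp":[[0,0,0.05],[0,0,0.05],[0,0,0]],"rot":[[0,0,0],[0,0,0],[0,0,0]]}'
python3 -m inch '{"dp":[[0,0,0.05],[0,0,0]],"rot":[[0,0,0],[0,0,0]]}'
python3 -c "
from h import *
st()"
```

```text
time: 12.9
tcp_pos: [0.6186, -0.1293, 0.0447]
eef_rot: [2.739, -0.001, 1.434]
wrist_force: [0.4, -0.6, -0.9]
opening: 0.0266
grip_force: 59.3
time: 13.1
tcp_pos: [0.6191, -0.1293, 0.0432]
eef_rot: [2.739, -0.001, 1.434]
wrist_force: [0.1, 0.5, -2.8]
opening: 0.0265
grip_force: 59.3
{'time': np.float64(13.1), 'qpos': array([-0.374,  0.592,  1.808,  0.267,  0.361, -0.468]), 'tcp_pos': array([ 0.619, -0.129,  0.043]), 'eef_rot': array([ 2.739, -0.001,  1.434]), 'wrist_force': array([ 0.095,  0.474, -2.812]), 'opening': np.float64(0.0265), 'grip_force': np.float64(59.2582)} bed [18.806 52.098  4.177]
```

```bash
python3 -m inch '{"dp":[[0,0,0.04],[0,0,0]],"rot":[[0,0,0],[0,0,0]]}'
python3 -m inch '{"dp":[[0,0,0.04],[0,0,0]],"rot":[[0,0,0],[0,0,0]]}'
python3 -m inch '{"dp":[[0,0,0.04],[0,0,0]],"rot":[[0,0,0],[0,0,0]]}'
python3 -c "
from h import *
st();s=readout.get_state();print(B.T@s['wrist_force'])"
```

```text
time: 13.3
tcp_pos: [0.6194, -0.1293, 0.0429]
eef_rot: [2.739, -0.001, 1.434]
wrist_force: [-5.3, 0.6, 6.5]
opening: 0.027
grip_force: 60.4
time: 13.5
tcp_pos: [0.6194, -0.1293, 0.0428]
eef_rot: [2.739, -0.001, 1.434]
wrist_force: [-13.7, 0.5, 17.6]
opening: 0.0267
grip_force: 62.2
time: 13.7
tcp_pos: [0.6194, -0.1293, 0.0427]
eef_rot: [2.739, -0.001, 1.434]
wrist_force: [-21.8, 2.1, 30.7]
opening: 0.0265
grip_force: 64.2
{'time': np.float64(13.7), 'qpos': array([-0.374,  0.593,  1.808,  0.269,  0.36 , -0.471]), 'tcp_pos': array([ 0.619, -0.129,  0.043]), 'eef_rot': array([ 2.739, -0.002,  1.435]), 'wrist_force': array([-21.756,   2.129,  30.675]), 'opening': np.float64(0.0265), 'grip_force': np.float64(64.1768)} bed [18.936 52.143  3.66 ]
[-8.174 -0.84  36.76 ]
```

```bash
python3 -m inch '{"dp":[[0,0,-0.1],[0,-0.04,0],[0,-0.04,0],[0,-0.04,0],[0,0,0]],"rot":[[0,0,0],[0,0,0],[0,0,0],[0,0,0],[0,0,0]]}'
python3 -c "
from h import *
st();s=readout.get_state();print(B.T@s['wrist_force'])"
python3 -m inch '{"dp":[[0,-0.04,0],[0,0,0]],"rot":[[0,0,0],[0,0,0]]}'
python3 -c "
from h import *
s=readout.get_state();print(B.T@s['wrist_force'],B.T@(s['tcp_pos']-O)*1000)"
```

```text
time: 14.2
tcp_pos: [0.6168, -0.1292, 0.0418]
eef_rot: [2.737, -0.001, 1.434]
wrist_force: [1.1, 0.1, 3.4]
opening: 0.027
grip_force: 59.8
{'time': np.float64(14.2), 'qpos': array([-0.375,  0.591,  1.817,  0.275,  0.351, -0.478]), 'tcp_pos': array([ 0.617, -0.129,  0.042]), 'eef_rot': array([ 2.737, -0.001,  1.434]), 'wrist_force': array([1.127, 0.071, 3.416]), 'opening': np.float64(0.027), 'grip_force': np.float64(59.8332)} bed [16.196 51.911  3.81 ]
[2.35  0.223 2.715]
time: 14.4
tcp_pos: [0.6154, -0.129, 0.0412]
eef_rot: [2.738, -0.001, 1.434]
wrist_force: [1.4, 0.1, 4.9]
opening: 0.0271
grip_force: 59.9
[3.22  0.282 4.005] [14.593 51.918  3.78 ]
```

```bash
for i in 1; do python3 -m inch '{"dp":[[0,-0.03,0],[0,0,0]],"rot":[[0,0,0],[0,0,0]]}'; done
python3 -m inch '{"dp":[[0,-0.03,0],[0,0,0]],"rot":[[0,0,0],[0,0,0]]}'
python3 -c "
from h import *
s=readout.get_state();print(B.T@s['wrist_force'],B.T@(s['tcp_pos']-O)*1000)"
```

```text
time: 14.6
tcp_pos: [0.6152, -0.129, 0.0411]
eef_rot: [2.737, -0.001, 1.434]
wrist_force: [5.2, 0.8, 3.7]
opening: 0.0267
grip_force: 59.7
time: 14.8
tcp_pos: [0.6152, -0.129, 0.0412]
eef_rot: [2.735, -0.0, 1.434]
wrist_force: [8.0, 1.2, 2.2]
opening: 0.0266
grip_force: 59.4
[ 8.022  2.305 -0.976] [14.41  51.894  3.848]
```

```bash
python3 -m inch '{"dp":[[0,0,0],[0,0,0],[0,0,0],[0,0,0],[0,0,-0.3],[0,0,-0.6],[0,0,-1],[0,0,-1],[0,0,-1],[0,0,0]],"rot":[[0,0,0],[0,0,0],[0,0,0],[0,0,0],[0,0,0],[0,0,0],[0,0,0],[0,0,0],[0,0,0],[0,0,0]]}' 0
python3 - <<'E'
from h import *
c=snap('wrist','w4.png');st();plan(bed(98,149,110),RF)
for b in[(0,4,24),(28,100,24),(0,100,24),(0,4,24)]: print(b,pix(c,bed(*b)))
E
```

```text
time: 15.8
tcp_pos: [0.5685, -0.1229, 0.1523]
eef_rot: [2.733, 0.0, 1.434]
wrist_force: [0.6, -0.4, -0.5]
opening: 0.0431
grip_force: 0.0
{'time': np.float64(15.85), 'qpos': array([-0.401,  0.346,  1.853,  0.197,  0.557, -0.41 ]), 'tcp_pos': array([ 0.568, -0.123,  0.15 ]), 'eef_rot': array([ 2.735, -0.   ,  1.434]), 'wrist_force': array([-0.519,  0.009,  0.213]), 'opening': np.float64(0.0428), 'grip_force': np.float64(0.0)} bed [ 13.305  51.741 122.872]
t 15.85 rot6deg [ 0.05  -0.046 14.989] dp after rot [ 2.823 -3.242  0.429] dp before [3.245 2.817 0.446] F [-0.519  0.009  0.214] target [ 0.664 -0.038  0.171]
(0, 4, 24) (np.float64(295.53941280423214), np.float64(297.4810972945533))
(28, 100, 24) (np.float64(333.0592545727483), np.float64(172.97996827545916))
(0, 100, 24) (np.float64(293.2499248183431), np.float64(173.05968598740387))
(0, 4, 24) (np.float64(295.53941280423214), np.float64(297.4810972945533))
```

View pics/w4.png

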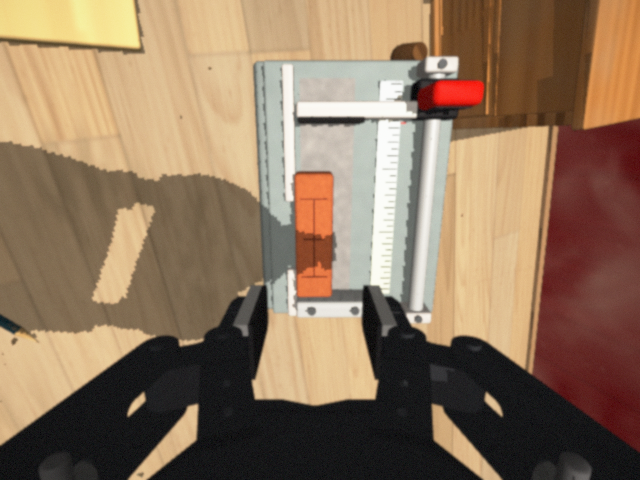

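The wrist view shows the bar flat in the lane along the ledge, from (295,172) to (333,296). It is just short of the anvil, with the jaw open at row ~108 and the fin at (450,95). Next I go back to the fin.

```bash
python3 -m inch '{"dp":[[0,0,-0.5],[0,0,-0.5],[0,0,0],[0,0,0],[0,0,0],[0,0,0],[0,0,0],[0,0,0],[0,0,0],[0,0,0],[0,0,0],[0,0,0]],"rot":[[0,0,1],[0,0,1],[0,0,1],[0,0,1],[0,0,1],[0,0,1],[0,0,1],[0,0,1],[0,0,1],[0,0,1],[0,0,1],[0,0,1]]}'
python3 -m inch '{"dp":[[0,0,0],[0,0,0],[0,0,0],[0.7,-0.8,0.1],[0.7,-0.8,0.1],[0.7,-0.8,0.1],[0.7,-0.8,0.1],[0,0,0],[0,0,0]],"rot":[[0,0,1],[0,0,1],[0,0,1],[0,0,0],[0,0,0],[0,0,0],[0,0,0],[0,0,0],[0,0,0]]}'
python3 -c "
from h import *
st();plan(bed(99,149,31),RF)"
```

```text
time: 17.05
tcp_pos: [0.5559, -0.1206, 0.1742]
eef_rot: [3.015, -0.381, 0.197]
wrist_force: [-0.7, -0.2, -0.5]
opening: 0.0427
grip_force: 0.0
time: 17.95
tcp_pos: [0.6501, -0.0364, 0.1958]
eef_rot: [-3.14, -0.4, -0.136]
wrist_force: [-1.5, -0.3, -0.1]
opening: 0.0425
grip_force: 0.0
{'time': np.float64(17.95), 'qpos': array([-0.183,  0.406,  1.603,  0.029,  0.733,  1.506]), 'tcp_pos': array([ 0.65 , -0.036,  0.196]), 'eef_rot': array([-3.14 , -0.4  , -0.136]), 'wrist_force': array([-1.528, -0.306, -0.1  ]), 'opening': np.float64(0.0425), 'grip_force': np.float64(0.0)} bed [ 94.921 148.368 137.725]
t 17.95 rot6deg [-0.013  0.002 -0.001] dp after rot [ 0.136 -0.021  3.558] dp before [ 0.137 -0.016  3.558] F [-1.528 -0.307 -0.099] target [ 0.695 -0.042  0.099]
```

```bash
python3 -m inch '{"dp":[[0.1,0,0.7],[0,0,0.7],[0,0,0.7],[0,0,0.7],[0,0,0.4],[0,0,0.35],[0,0,0]],"rot":[[0,0,0],[0,0,0],[0,0,0],[0,0,0],[0,0,0],[0,0,0],[0,0,0]]}'
python3 -m inch '{"dp":[[0,0,0],[0,0,0],[0,0,0],[0,0,0],[0,0,0]],"rot":[[0,0,0],[0,0,0],[0,0,0],[0,0,0],[0,0,0]]}' 0.9
python3 -c "
from h import *
st();s=readout.get_state();print(B.T@s['wrist_force'])"
```

```text
time: 18.65
tcp_pos: [0.694, -0.0433, 0.0991]
eef_rot: [-3.14, -0.4, -0.138]
wrist_force: [0.3, -0.2, -0.1]
opening: 0.0423
grip_force: 0.0
time: 19.15
tcp_pos: [0.6949, -0.0429, 0.1018]
eef_rot: [-3.14, -0.404, -0.137]
wrist_force: [-4.6, -0.1, 6.1]
opening: 0.0129
grip_force: 60.5
{'time': np.float64(19.15), 'qpos': array([-0.18 ,  0.59 ,  1.583,  0.034,  0.566,  1.503]), 'tcp_pos': array([ 0.695, -0.043,  0.102]), 'eef_rot': array([-3.14 , -0.404, -0.137]), 'wrist_force': array([-4.573, -0.096,  6.086]), 'opening': np.float64(0.0129), 'grip_force': np.float64(60.4986)} bed [100.015 147.99   33.509]
[-1.791 -0.715  7.365]
```

```bash
python3 -m inch '{"dp":[[0,0.1,0],[0,0.15,0],[0,0.15,0],[0,0.15,0],[0,0.15,0],[0,0.15,0],[0,0.1,0],[0,0.05,0],[0,0.05,0]],"rot":[[0,0,0],[0,0,0],[0,0,0],[0,0,0],[0,0,0],[0,0,0],[0,0,0],[0,0,0],[0,0,0]]}'
python3 -c "
from h import *
s=readout.get_state();print(B.T@s['wrist_force'],B.T@(s['tcp_pos']-O)*1000)"
python3 -m inch '{"dp":[[0,0.04,0],[0,0.04,0]],"rot":[[0,0,0],[0,0,0]]}'
python3 -c "
from h import *
s=readout.get_state();print(B.T@s['wrist_force'],B.T@(s['tcp_pos']-O)*1000)"
```

```text
time: 20.05
tcp_pos: [0.6908, -0.0737, 0.1018]
eef_rot: [-3.14, -0.404, -0.137]
wrist_force: [-3.3, 2.8, 6.5]
opening: 0.0125
grip_force: 60.7
[-0.821  2.302  7.37 ] [100.085 116.947  33.511]
time: 20.25
tcp_pos: [0.6904, -0.0759, 0.1018]
eef_rot: [-3.14, -0.404, -0.137]
wrist_force: [-2.6, 3.1, 5.9]
opening: 0.0128
grip_force: 60.7
[-0.424  2.682  6.58 ] [100.04  114.698  33.526]
```

```bash
cat > f.py <<'E'
from h import *
s=readout.get_state();print(s['time'],B.T@s['wrist_force'],B.T@(s['tcp_pos']-O)*1000)
E
python3 -m inch '{"dp":[[0,0.04,0],[0,0.03,0]],"rot":[[0,0,0],[0,0,0]]}' >/dev/null; python3 f.py
python3 -m inch '{"dp":[[0,0.03,0],[0,0,0]],"rot":[[0,0,0],[0,0,0]]}'>/dev/null; python3 f.py
python3 -m inch '{"dp":[[0,0.02,0],[0,0,0]],"rot":[[0,0,0],[0,0,0]]}'>/dev/null; python3 f.py
```

```text
20.45 [0.966 4.389 5.915] [100.052 112.719  33.52 ]
20.65 [-0.45   4.683  7.828] [100.051 112.175  33.519]
20.85 [-0.267  7.224  6.111] [100.073 112.131  33.518]
```

```bash
python3 -m inch '{"dp":[[0,0.02,0],[0,0,0]],"rot":[[0,0,0],[0,0,0]]}'>/dev/null; python3 f.py
python3 - <<'E'
from h import *
c=snap('top','t5.png')
cv2.imwrite('pics/c5.png',cv2.resize(c['pixels'][145:235,360:475,::-1],None,fx=6.5,fy=6.5,interpolation=cv2.INTER_CUBIC))
E
```

```text
21.05 [0.446 9.553 6.954] [100.054 112.101  33.54 ]
```

View pics/c5.png

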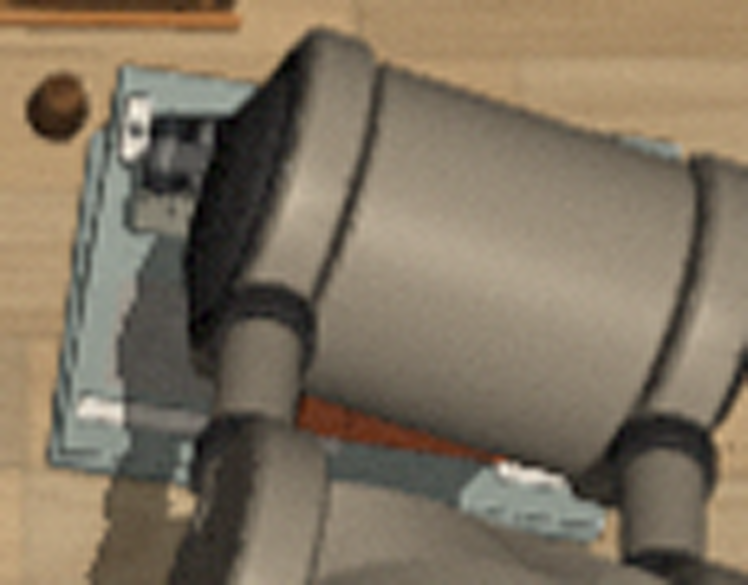

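The top view is blocked by the arm. The force climbed from 4.4 to 9.6 N with no further travel, so the bar is seated. Next I release, retract and check.

```bash
python3 -m inch '{"dp":[[0,0,0],[0,0,0],[0,0,0],[0,0,0],[0,0,-0.5],[0,0,-1],[0,0,-1],[0,0,-1],[0,0,-1],[0,0,0]],"rot":[[0,0,0],[0,0,0],[0,0,0],[0,0,0],[0,0,0],[0,0,0],[0,0,0],[0,0,0],[0,0,0],[0,0,0]]}' 0
python3 -m inch '{"dp":[[-0.9,0,0],[-0.9,0,0],[-0.9,0,0],[0,0,0]],"rot":[[0,0,0],[0,0,0],[0,0,0],[0,0,0]]}'
python3 - <<'E'
from h import *
c=snap('wrist','w6.png');st()
u0,v0=[int(k) for k in pix(c,bed(45,48,20))]
print(u0,v0)
v1=max(v0-100,0);u1=max(u0-133,0)
cv2.imwrite('pics/c6.png',cv2.resize(c['pixels'][v1:v1+200,u1:u1+266,::-1],None,fx=3,fy=3,interpolation=cv2.INTER_CUBIC));print(u1,v1)
E
```

```text
time: 22.1
tcp_pos: [0.6378, -0.074, 0.2309]
eef_rot: [-3.141, -0.411, -0.137]
wrist_force: [0.5, -0.5, -0.1]
opening: 0.0429
grip_force: 0.0
time: 22.5
tcp_pos: [0.5594, -0.0625, 0.1911]
eef_rot: [-3.139, -0.397, -0.138]
wrist_force: [0.7, -0.0, 0.1]
opening: 0.0427
grip_force: 0.0
{'time': np.float64(22.55), 'qpos': array([-0.279,  0.262,  1.833,  0.094,  0.651,  1.366]), 'tcp_pos': array([ 0.562, -0.063,  0.193]), 'eef_rot': array([-3.14 , -0.401, -0.138]), 'wrist_force': array([ 0.744, -0.128,  0.039]), 'opening': np.float64(0.0425), 'grip_force': np.float64(0.0)} bed [ 16.453 109.892 167.431]
388 187
255 87
```

View pics/c6.png

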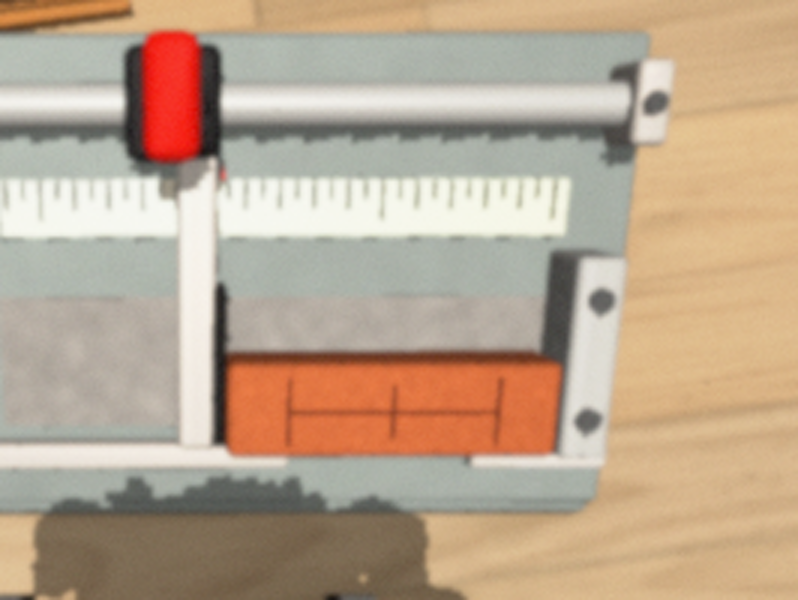

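The crop shows the bar snug between the jaw's black pad (about x 226) and the anvil face (about x 560), along the ledge. There is no gap at either end and the gripper is clear.

```bash
python3 -c "
from cell import workorder
print(workorder.hand_in())"
```

```text
the job is handed in; nothing more can be done
None
```

The terracotta bar sits snug in the gauge, against the ledge with no visible gap at jaw or anvil; the jaw was closed by feel to about 10 N, and the job was handed in at about 22.6 s.

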